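# Unlock the spring force standard, draw its rod to the set mark and hold it

### The arm

A 7-joint arm with a two-finger parallel gripper is mounted at the origin on a cart in front of the work surface, level with it; the furniture and walls round the work are solid. World frame = base frame: x ahead of the robot, y to its left, z up, the work surface at z = 0. Lengths are in m, angles in rad, forces in N, time in s.
With the tool pointing down it reaches from about 0.425 to 0.8 m from the base axis. Payload 8.3 kg.
Tool frame: the origin (TCP) lies at the very end of the fingers, on their centre line; the grasp point (between the pads) lies 19 mm behind it; z points along the fingers, y is the line along which they close (so a half turn about z gives the same grasp; the last joint's range is limited). The gripper opens to 85 mm and grips with 20 to 120 N. Pads are 22 mm wide; open, the fingers measure 114 mm over their backs; the gripper's body (76 mm by 85 mm) begins 54 mm behind the grasp point. The pads swing forward as they close: fully open they stand 13 mm farther back than shut.
Start: joints at [-1.19, 0.383, 0.016, 1.37, -0.006, 1.388, -0.046], TCP at [0.268, 0.564, 0.231] pointing down, gripper open.
Joint ranges: [-2.95, 2.95], [-0.25, 2.06], [-1.52, 1.56], [0.18, 2.33], [-1.44, 4.58], [0.02, 2.06], [-3.01, 3.01]. Speed limits (rad/s): [2.39, 2.39, 3.01, 3.01, 3.14, 3.14, 3.14].

### API

Orientations are given as a unit quaternion [x, y, z, w].
In Python, from workcell import r gives the robot as it stands.
- The arm moves only by the tool step_arm, never from a script. Its argument "motion" is a list of rows, each a list of 3 entries, a list of its own where there are three numbers: the shift along the tool's x, y, z in units of 25 mm (1.0 is 25 mm), then the turn, a rotation vector about the tool's x, y, z in units of 6 degrees (1.0 is 6 degrees), then the opening in per cent of the stroke, from 0 (shut) to 100 (fully open). In form: [[[dx, dy, dz], [ax, ay, az], hand], ...]. A call has 1 to 8 rows; each row is the pose to reach, as a shift and turn from the pose commanded when the call began, along the tool's axes at that moment; what a row does not reach only later rows make up. A row lasts 1/10 s, in which the tool goes at most 50 mm and 8.59 degrees, less where a joint would pass 70% of its speed; a pose out of reach is approached as far as the arm can. A call with a gripper value outside its range is refused whole. The fingers move at their own pace and stop on an object; the grip force is fixed at half the most. Time passes only in rows, so rows that repeat a pose let the fingers close. It gives the time, the measured TCP pose, the force, the opening and the grip force at its end, in the units of the state.
- r.read_state(): the state, without advancing time (a new reading comes with each control period).
- r.grab_frame(name): name is "scene" or "top"; returns a dict with "img" (400x640x3 uint8, red, green, blue), "z_map" (400x640 float32, m along the optical axis (not along the pixel's ray), 0 where there is no reading), "mtx" (3x3 intrinsics, pixels), "xyz" and "attitude" of the camera in the world. Camera axes: x right, y up, looking along -z (the intrinsics and any distortion apply to the point x, -y, -z); pixel columns grow to the right and rows downward; lengths in m; the calibration is good to about 2 mm. A picture is of the moment at which its call begins.
- r.finish_job(): hands the job in; it is judged then, once.
The state is a dict: "clock": time; "joint_pos": joint angles; "qvel": joint speeds; "joint_efforts": joint torques, N m; "eef_pos": TCP position; "tcp_rot": TCP orientation; "wrist_force": force on the tool from outside, world axes, zero at the start; "wrist_torque": the same for the moment, N m; "opening": finger opening in m; "grip_force": force on a finger pad.
Only numpy, scipy, OpenCV 4.12 (cv2) and the standard library are available. Lean on these libraries where they do the work, as an engineer would, in place of code of your own. Each camera call takes 0.05 s, during which the arm holds its last target. There are 200 camera calls.

### The job

Take the red-handled fork key from its stand, use it on the brass lock screw of the blue spring force standard to turn the screw anticlockwise to its stop, and put the key back in its stand. Then take hold of the black upright grip and draw the sprung telescoping rod straight out until the grip's pointer lines up with the red mark tab beside it, and finish holding it there: do not let go. Turn the screw with the key only, and do not knock over or push away the loose things nearby or move the red tab.

Things in the scene. Friction and masses are not known exactly. Their poses are not given: they have to be found in the camera images.
- spring_standard: the spring force standard, fixed: grey base plate, x -140 to +110, y -52 to +68 mm, 12 mm thick; blue housing x +5 to +105, y -28 to +28 mm, top 66 mm high; steel tube mouth reaches to x = -14 mm, 60 mm high; scale rail at y = +45 mm, 30 mm high. Origin on the worktop under the rod's line. x is the rod's line, the rod draws out along -x, level; y left of x, z up
- pull_grip: black upright grip on the rod's end, 16 mm thick along the rod, 32 mm wide across it. Origin on the rod's axis, 47 mm above the worktop; the grip's top is 105 mm above the worktop, its foot 39 mm. Axes as the standard's. At rest its origin is at x = -55 mm there. A small steel pointer with a red line sticks out on its +y side, at the origin's x, 41 mm above the worktop
- draw_rod (a joint): how far the rod (10 mm, with a 17 mm sleeve that comes out half as far) is drawn out, m: 0 at rest, stop at 0.095. Its spring pulls it back with about 3 N at rest and 12 N at 0.075 (120 N/m), so it runs back if let go. Until the lock screw is turned beyond about 0.8 rad it is blocked after about 1 mm
- mark_tab: red mark tab, 4 mm thick along the rod, 18 mm high (51 mm above the worktop), on the scale rail at y = +45 mm; origin in the middle of its foot, 33 mm above the worktop; axes as the standard's. The pointer is at the mark when grip and tab have the same x in the standard's frame
- set_mark (a joint): where the mark tab stands on its rail, m, 0 to 0.03; the tab's origin is at x = -0.100 - value in the standard's frame, so the rod is to be drawn out to 0.045 + value. Held by friction; not to be moved
- lock_head: brass blade of the captive lock screw on top of the housing, at x = +55 mm, y = 0 in the standard's frame: 14 mm long along its own x, 4 mm thick, 14 mm high, top edge rounded. Origin in the middle of its foot, 72 mm above the worktop, on the screw's upright axis, on a round disc. Turns with the screw. A red dash marks the locked direction, a green one the unlocked
- lock_screw (a joint): turn of the lock screw, rad, growing anticlockwise seen from above; at 0 the blade lies along the rod and the rod is locked; stop at 1.2 (unlocked). Turns stiffly (0.06 N m), does not rise, stays where it is left
- fork_key: fork key upright in its stand, 103 mm long, about 0.12 kg, loose. Origin at the centre of its lower end, z up along it. Below, two prongs 16 mm long along x with an open slot between, 7 mm wide, 19 mm deep, running along x, mouth rounded; about 0.2 rad of play on the blade. Red flat handle from 59 to 103 mm above the origin, 36 mm wide along x, 14 mm thick along y
- key_stand: grey stand for the key, 75 x 75 x 55 mm, fixed; origin in the middle of its underside, z up. In the middle of its top is a round hole of 30 mm, 40 mm deep with chamfered mouth (the key's lower end is 25 mm across at most; its shaft 22 mm, so it may lean a little; stowed, its origin is 15 mm above the worktop)
- oil_bottle: white oil bottle with red cap, 46 x 46 x 119 mm, loose; origin under its centre. Leave alone
- adaptor: brass hexagonal fitting, 27 x 31 x 40 mm, loose; origin under its centre. Leave alone
- ring_gauge: steel ring, 54 x 54 x 18 mm, loose; origin under its centre. Leave alone
- gauge: dial pressure gauge lying on its back, 109 x 75 x 40 mm, loose; origin under its centre. Leave alone
Not all that is in view belongs to the job. Of the things like the fork_key, leave any that is orange; of the rest the smaller one is meant.

How it is judged:
On the way, in this order (a step that is already met when the one before it is completed fails the run):
1. the lock screw is turned to its unlocked end (value of joint lock_screw above 0.95 rad), for 0.2 s.
2. the key is back in its stand and let go (value of joint lock_screw above 0.95 rad and horizontal distance between fork_key and key_stand below 0.012 m and height (world z) of fork_key below 0.024 m and angle between fork_key's own z axis and vertical below 0.3 rad and contact force between the fingers and fork_key below 0.1 N), for 0.2 s.
3. the rod is drawn out to the mark and held by the fingers (x of pull_grip in the frame of mark_tab between -0.005 and 0.005 m and contact force between the fingers and pull_grip above 3 N), for 0.5 s.
At the end, for the whole second after the job is handed in: Fingers hold the black grip (over 3 N), its pointer within 5 mm of the red tab, rod still (under 10 mm/s); lock screw beyond 0.95 rad; key let go, upright (within 0.3 rad) in its stand, lower end within 12 mm of the hole centre and at most 24 mm above the worktop (all of step 2 and all of step 3 and velocity of joint draw_rod between -0.01 and 0.01 m/s); the arm keeps its last pose, push and grip.
It fails at once if the lock screw is turned by the hand instead of the key (contact force between any of the fingers, the arm and lock_head above 1 N).
It fails at once if the red mark tab is moved by more than 4 mm (distance of mark_tab from where it was at the start of the episode above 0.004 m).
It fails at once if a loose thing nearby is pushed more than 30 mm or tipped (distance of any of oil_bottle, adaptor, ring_gauge, gauge from where it was at the start of the episode above 0.03 m or angle between any of oil_bottle, adaptor, ring_gauge, gauge's own z axis and vertical above 0.5 rad).
It also fails if it takes over 72 s, if anything falls off the work surface, if the arm or the gripper's body presses on something with over 40 N, if the wrist force passes 120 N, or if a joint passes its speed limit or range.

## Working session

There is one attempt and no reset: what is moved stays moved. The work goes in short steps, Python scripts to look and compute and a tool call to move; the robot and the scene stay as the last step left them, time stands still between calls to the robot, and variables do not carry over. Pictures are saved under pics/ and viewed, at most 12 in all, crops included, and the job is handed in when it is done.

Besides the shell and the picture viewer there is one more tool, called after "Emit:" in YAML: its name, and indented under it one key for each argument. step_arm: Moves the arm, as the interface text tells. Its arguments: {"type":"object","properties":{"motion":{"type":"array","items":{"type":"array"}}},"required":["motion"]}

```bash
mkdir -p pics; ls
cat > h.py <<'E'
import numpy as np, cv2
from scipy.spatial.transform import Rotation as R
from workcell import r
def grab(n):
    f=r.grab_frame(n); np.savez(f'{n}.npz',**{k:np.asarray(f[k]) for k in f}); return f
def load(n): return dict(np.load(f'{n}.npz'))
def att(a):
    a=np.asarray(a,float); return R.from_quat(a).as_matrix() if a.shape==(4,) else a
def cloud(f):
    z=f['z_map']; K=np.asarray(f['mtx']); v,u=np.mgrid[:z.shape[0],:z.shape[1]]
    p=np.stack([(u-K[0,2])/K[0,0]*z,-(v-K[1,2])/K[1,1]*z,-z],-1)
    P=p@att(f['attitude']).T+np.asarray(f['xyz']); P[z==0]=np.nan; return P
def save(img,name,s=1):
    cv2.imwrite('pics/'+name,cv2.resize(img[...,::-1],None,fx=s,fy=s,interpolation=cv2.INTER_CUBIC))
E
python3 - <<'E'
from h import *
a=grab('scene'); b=grab('top')
for f in(a,b): print({k:np.round(f[k],3).tolist() for k in('mtx','xyz','attitude')},f.keys())
save(a['img'],'s0.png',1.25);save(b['img'],'t0.png',1.25)
print(r.read_state())
E
```

```text
pics
{'mtx': [[398.441, 0.0, 318.287], [0.0, 398.441, 201.611], [0.0, 0.0, 1.0]], 'xyz': [-0.302, 0.549, 0.606], 'attitude': [-0.242, 0.452, 0.757, -0.405]} dict_keys(['img', 'z_map', 'mtx', 'xyz', 'attitude'])
{'mtx': [[486.281, 0.0, 319.479], [0.0, 486.281, 198.941], [0.0, 0.0, 1.0]], 'xyz': [0.39, -0.004, 1.466], 'attitude': [-0.038, 0.034, 0.712, -0.7]} dict_keys(['img', 'z_map', 'mtx', 'xyz', 'attitude'])
{'clock': 0.1, 'joint_pos': array([-1.18991982,  0.38418928,  0.01635789,  1.37103847, -0.00630067,
        1.3881883 , -0.0464667 ]), 'qvel': array([-0.0009386 ,  0.00056128, -0.00011689, -0.00258933,  0.00178377,
       -0.0008042 , -0.00142641]), 'joint_efforts': array([ 3.11220021e-03, -6.29129076e+01,  8.47244002e-01, -3.72751951e+01,
        1.67247921e-02,  1.05183228e-02, -4.04663763e-05]), 'eef_pos': array([0.26811034, 0.5640781 , 0.23036158]), 'tcp_rot': array([ 2.20016984e-01,  9.75495638e-01, -8.67598898e-04, -1.85739504e-04]), 'wrist_force': array([ 0.03502053, -0.40000083, -0.87570585]), 'wrist_torque': array([-0.01401704, -0.02786768,  0.0969101 ]), 'grip_force': 0.0, 'opening': 0.0854483635599018}
```

View pics/s0.png

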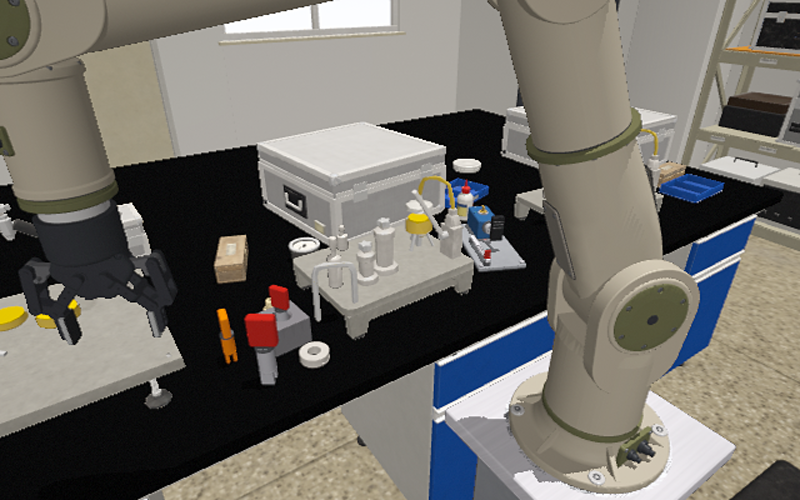

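View pics/t0.png

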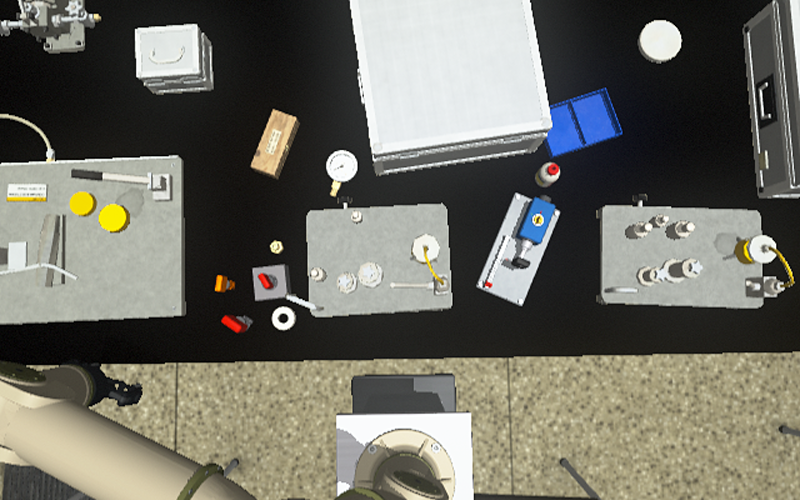

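The full pictures show two red keys and one orange one. In the top view (800 px scale), a red key is in the stand at (267,281), a larger red one stands free at (236,323), and the orange one is at (225,283). The standard is at (520,245), its grip at (521,258) and the red tab at (487,284). By the description I choose the one at (267,281), and I'll check it in a close crop.

Run:
```python
from h import *
b=load('top');a=load('scene')
c1=cv2.resize(b['img'][190:275,165:245],(375,400),interpolation=cv2.INTER_CUBIC)
c2=cv2.resize(b['img'][150:250,375:455],(400,500),interpolation=cv2.INTER_CUBIC)
o=np.zeros((500,780,3),np.uint8);o[:400,:375]=c1;o[:,380:]=c2
save(o,'c0.png')
for n,f in(('scene',a),('top',b)):
    P=cloud(f);hsv=cv2.cvtColor(f['img'],cv2.COLOR_RGB2HSV)
    h,s,v=[hsv[...,i].astype(int) for i in range(3)]
    m=(((h<5)|(h>174))&(s>170)&(v>90)&(P[...,2]>0.0)).astype(np.uint8)
    k,l,st,ce=cv2.connectedComponentsWithStats(m)
    for i in range(1,k):
        if st[i,4]<4: continue
        q=P[l==i]; print(n,'red',st[i].tolist(),np.nanmean(q,0).round(4),np.nanmin(q,0).round(3),np.nanmax(q,0).round(3))
    m=((h>100)&(h<125)&(s>120)&(v>60)&(P[...,2]>0.02)&(P[...,2]<0.1)&(abs(P[...,1])<.4)).astype(np.uint8)
    k,l,st,ce=cv2.connectedComponentsWithStats(m)
    for i in range(1,k):
        if st[i,4]<60: continue
        q=P[l==i]; print(n,'blue',st[i].tolist(),np.nanmedian(q,0).round(4),np.nanmin(q,0).round(3),np.nanmax(q,0).round(3))
P=cloud(b)
def rect(name,sl,z0,z1):
    q=P[sl].reshape(-1,3); q=q[(q[:,2]>z0)&(q[:,2]<z1)]
    (c,wh,an)=cv2.minAreaRect((q[:,:2]*1000).astype(np.float32)); print(name,len(q),np.round(c,1),np.round(wh,1),round(an,1),'z',np.median(q[:,2]).round(4))
rect('stand',np.s_[205:245,195:240],.048,.062)
rect('housing',np.s_[150:200,405:455],.058,.072)
rect('plate',np.s_[150:250,375:455],.006,.018)
rect('grip',np.s_[185:230,400:430],.09,.12)
rect('head',np.s_[150:200,405:455],.076,.09)
rect('keytop',np.s_[205:245,195:240],.1,.13)
```

```text
scene red [370, 144, 6, 11, 38] [ 0.7008 -0.3505  0.0953] [ 0.691 -0.358  0.081] [ 0.71  -0.341  0.118]
scene red [387, 200, 5, 7, 27] [ 0.4463 -0.2037  0.0413] [ 0.44  -0.209  0.031] [ 0.45  -0.196  0.052]
scene red [215, 228, 16, 20, 254] [0.4593 0.3051 0.0994] [0.443 0.257 0.   ] [0.662 0.318 0.12 ]
scene red [195, 251, 28, 26, 605] [0.362  0.3726 0.1136] [0.347 0.349 0.   ] [0.569 0.393 0.139]
scene blue [374, 165, 21, 25, 287] [ 0.5795 -0.2972  0.0597] [ 0.544 -0.356  0.02 ] [ 0.641 -0.274  0.069]
top red [438, 131, 9, 9, 55] [ 0.7079 -0.3513  0.099 ] [ 0.699 -0.363  0.081] [ 0.721 -0.341  0.122]
top red [207, 219, 11, 12, 66] [0.4626 0.3041 0.1149] [0.448 0.293 0.051] [0.479 0.317 0.124]
top red [388, 225, 5, 5, 15] [ 0.4501 -0.2024  0.0422] [ 0.445 -0.208  0.033] [ 0.456 -0.196  0.054]
top red [177, 252, 21, 15, 136] [0.3689 0.3706 0.1284] [0.347 0.349 0.002] [0.389 0.43  0.144]
top blue [413, 157, 32, 38, 567] [ 0.5953 -0.3165  0.0666] [ 0.543 -0.361  0.03 ] [ 0.652 -0.275  0.077]
stand 547 [465.3 296.5] [75.5 95.2] 5.2 z 0.0563
housing 657 [ 592.4 -315.9] [ 56.5 136.5] 65.6 z 0.0663
plate 2365 [ 535.  -283.8] [239.6 302.1] 88.3 z 0.0123
grip 71 [ 497.3 -272.5] [30.5 15.8] 65.6 z 0.105
head 14 [ 592.2 -319.5] [28.9  9.6] 14.1 z 0.0835
keytop 77 [449.8 285.7] [85.6 22.5] 52.7 z 0.1178
```

View pics/c0.png

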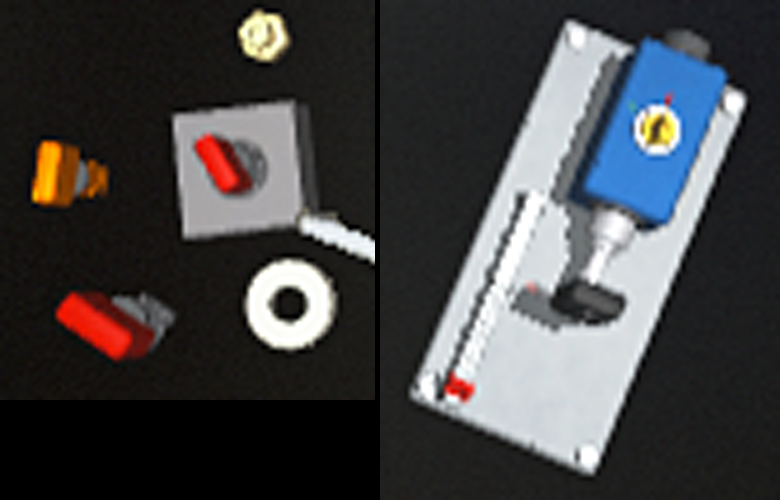

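The left crop shows the smaller red key in the grey stand at crop px (222,165). The bigger red one at (110,320) and the orange one at (70,175) are decoys. In the right crop, the brass head is at (658,128), the grip at (590,300) and the red tab at (458,388). A pipe end comes near the stand's corner at (320,228), so I'll measure precisely, including that.

```bash
cat >> h.py <<'E'
def project(f,X):
    p=(np.atleast_2d(X)-np.asarray(f['xyz']))@att(f['attitude']); K=np.asarray(f['mtx'])
    return np.c_[K[0,2]+K[0,0]*p[:,0]/-p[:,2], K[1,2]-K[1,1]*p[:,1]/-p[:,2]]
def planepts(f,mask,z):
    """pixels of mask intersected with the plane z"""
    v,u=np.nonzero(mask);K=np.asarray(f['mtx'])
    d=np.c_[(u-K[0,2])/K[0,0],-(v-K[1,2])/K[1,1],-np.ones(len(u))]@att(f['attitude']).T
    c=np.asarray(f['xyz']); return (c+d*((z-c[2])/d[:,2])[:,None])[:,:2]
def move(p,yaw_x=None,tilt=False):
    """shift/turn in tool units to reach world TCP p, tool down with tool x at azimuth yaw_x (deg)"""
    s=r.read_state();T=R.from_quat(s['tcp_rot']);d=T.inv().apply(np.asarray(p)-s['eef_pos'])/.025
    a=np.zeros(3)
    if yaw_x is not None:
        c,n=np.cos(np.radians(yaw_x)),np.sin(np.radians(yaw_x))
        G=R.from_matrix(np.array([[c,n,0],[n,-c,0],[0,0,-1]]))
        a=(T.inv()*G).as_rotvec(degrees=True)/6
    print('shift',d.round(2),'turn',a.round(2),'at',s['eef_pos'].round(4),'t',s['clock'])
E
python3 - <<'E'
from h import *
for n in('top','scene'):
    f=load(n);P=cloud(f);hsv=cv2.cvtColor(f['img'],cv2.COLOR_RGB2HSV);h,s,v=[hsv[...,i].astype(int) for i in range(3)]
    X,Y,Z=P[...,0],P[...,1],P[...,2]
    def fit(name,m,z):
        q=planepts(f,m,z)*1000
        if len(q)<4: print(name,len(q));return
        c,wh,an=cv2.minAreaRect(q.astype(np.float32)); C=np.cov(q.T);w,V=np.linalg.eigh(C)
        print(n,name,len(q),'rect',np.round(c,1),np.round(wh,1),round(an,1),'mean',q.mean(0).round(1),'pca',np.degrees(np.arctan2(V[1,1],V[0,1])).round(1),'zmed',np.median(Z[m]).round(4))
    box=lambda x0,x1,y0,y1,z0,z1:(X>x0)&(X<x1)&(Y>y0)&(Y<y1)&(Z>z0)&(Z<z1)
    blue=(h>100)&(h<125)&(s>120); red=((h<6)|(h>174))&(s>150)
    fit('stand',box(.42,.51,.25,.345,.050,.060)&(s<60),.055)
    fit('housing',box(.5,.66,-.38,-.25,.062,.071),.066)
    fit('plate',box(.40,.68,-.40,-.17,.007,.017),.012)
    fit('grip',box(.46,.53,-.31,-.23,.098,.112),.105)
    fit('tab',box(.42,.47,-.22,-.18,.040,.056)&red,.051)
    fit('head',box(.57,.62,-.34,-.30,.0775,.092),.085)
    fit('disc',box(.57,.62,-.34,-.30,.0695,.092),.073)
    fit('key',box(.43,.5,.26,.34,.110,.126)&red,.118)
    m=box(.38,.54,.2,.35,.06,.3)&~red&~box(.44,.49,.285,.33,0,.13)
    print(n,'other tall', [ (p.round(3)).tolist() for p in P[m][::4]][:12])
    m=box(.4,.7,-.25,.2,.02,.5); print('max mid z',np.nanmax(Z[m]))
E
```

```text
top stand 476 rect [464.6 306.2] [75.4 76.4] 5.7 mean [463.3 303.8] pca 146.3 zmed 0.0562
top housing 547 rect [ 572.7 -306.7] [ 55.4 171.9] 65.6 mean [ 596.1 -316.8] pca 154.1 zmed 0.0666
top plate 2052 rect [ 539.5 -285.1] [224.9 273.5] 89.9 mean [ 522.7 -273. ] pca 164.6 zmed 0.0125
top grip 64 rect [ 497.2 -272.2] [31.5 16. ] 65.5 mean [ 497.  -271.9] pca 64.6 zmed 0.1051
top tab 8 rect [ 451.5 -202.5] [12.9  3.9] 62.2 mean [ 452.1 -202.3] pca 66.1 zmed 0.0504
top head 11 rect [ 599.2 -316.8] [ 7.6 13. ] 61.6 mean [ 598.6 -317.7] pca 154.4 zmed 0.0857
top disc 78 rect [ 594.4 -320.5] [34.7 46.8] 87.7 mean [ 595.4 -319.7] pca 177.3 zmed 0.072
top key 62 rect [464.1 304.9] [33.8 14.8] 26.7 mean [464.3 305. ] pca -149.4 zmed 0.1182
top other tall [[0.54, 0.211, 0.077], [0.537, 0.214, 0.077], [0.537, 0.203, 0.074], [0.534, 0.206, 0.074], [0.531, 0.209, 0.076], [0.529, 0.215, 0.072], [0.528, 0.202, 0.08], [0.526, 0.206, 0.074], [0.522, 0.208, 0.08], [0.52, 0.214, 0.079], [0.52, 0.203, 0.074], [0.517, 0.206, 0.076]]
max mid z 0.2596972151459116
scene stand 371 rect [459.8 292.1] [84.9 
[... 335 characters left out ...]
ed 0.1035
scene tab 16 rect [ 439.9 -199.1] [11.7 20.7] 47.6 mean [ 441.7 -199.9] pca 124.2 zmed 0.0471
scene head 7 rect [ 588.5 -316.6] [ 3.3 25.5] 47.8 mean [ 587.4 -315.3] pca 140.1 zmed 0.0819
scene disc 24 rect [ 600.3 -326.2] [19.9 52.8] 48.2 mean [ 594.6 -321.6] pca 132.3 zmed 0.0727
scene key 79 rect [455.2 306.2] [40.  20.6] 27.4 mean [454.7 305.9] pca -156.1 zmed 0.1167
scene other tall [[0.423, 0.227, 0.164], [0.419, 0.218, 0.163], [0.416, 0.21, 0.162], [0.41, 0.203, 0.162], [0.42, 0.228, 0.163], [0.417, 0.22, 0.162], [0.41, 0.213, 0.163], [0.405, 0.206, 0.163], [0.426, 0.24, 0.161], [0.417, 0.235, 0.164], [0.415, 0.226, 0.162], [0.411, 0.218, 0.161]]
max mid z 0.2562928615550659
```

Run:
```python
from h import *
for n in('top','scene'):
    P=cloud(load(n)).reshape(-1,3)
    for z0,lim in((.14,(.38,.56,.1,.36)),(.19,(.38,.75,-.4,.2))):
        q=P[(P[:,2]>z0)&(P[:,2]<.5)&(P[:,0]>lim[0])&(P[:,0]<lim[1])&(P[:,1]>lim[2])&(P[:,1]<lim[3])]
        if len(q): print(n,z0,len(q),q.min(0).round(3),q.max(0).round(3))
move([.4643,.3050,.20],28)
```

```text
top 0.14 289 [0.399 0.108 0.14 ] [0.489 0.253 0.19 ]
top 0.19 626 [ 0.44  -0.133  0.19 ] [0.75  0.081 0.26 ]
scene 0.14 433 [0.393 0.109 0.14 ] [0.483 0.252 0.185]
scene 0.19 590 [ 0.434 -0.182  0.19 ] [0.75  0.075 0.256]
shift [-11.54  -5.99   1.23] turn [-1.00e-02  2.00e-02  2.11e+01] at [0.2681 0.5641 0.2304] t 0.1
```

Emit:
step_arm:
  motion:
    - [[-2, -1, 0], [0, 0, 1.4], 50]
    - [[-4, -2, 0], [0, 0, 2.8], 50]
    - [[-6, -3, 0], [0, 0, 4.2], 50]
    - [[-8, -4, 0], [0, 0, 5.6], 50]
    - [[-9.5, -5, 0], [0, 0, 7], 50]
    - [[-10.5, -5.5, 0], [0, 0, 8.4], 50]
    - [[-11.5, -6, 0], [0, 0, 9.8], 50]
    - [[-11.54, -5.99, 0], [0, 0, 11.2], 50]

```text
clock: 0.9
eef_pos: [0.4678, 0.2998, 0.2313]
tcp_rot: [0.728, 0.685, -0.0, 0.001]
wrist_force: [-0.4, -0.3, 0.3]
opening: 0.0425
grip_force: 0.0
```

Run:
```python
from h import *
print(r.read_state()['joint_pos'].round(3)); move([.4643,.3050,.20],28)
```

```text
[-0.908  0.236  0.338  1.578 -0.077  1.341 -0.622]
shift [ 0.2  -0.15  1.25] turn [0.02 0.01 9.76] at [0.4678 0.2998 0.2313] t 0.9
```

Emit:
step_arm:
  motion:
    - [[0.2, -0.15, 0.2], [0, 0, 1.4], 50]
    - [[0.2, -0.15, 0.4], [0, 0, 2.8], 50]
    - [[0.2, -0.15, 0.6], [0, 0, 4.2], 50]
    - [[0.2, -0.15, 0.8], [0, 0, 5.6], 50]
    - [[0.2, -0.15, 1], [0, 0, 7], 50]
    - [[0.2, -0.15, 1.25], [0, 0, 8.4], 50]
    - [[0.2, -0.15, 1.25], [0, 0, 9.76], 50]
    - [[0.2, -0.15, 1.25], [0, 0, 9.76], 50]

```text
clock: 1.7
eef_pos: [0.4607, 0.3103, 0.1994]
tcp_rot: [0.969, 0.248, -0.001, 0.0]
wrist_force: [0.3, 1.0, -0.8]
opening: 0.0423
grip_force: 0.0
```

Run:
```python
from h import *
print(r.read_state()['joint_pos'].round(3)); move([.4643,.3050,.083],28)
f=grab('top');P=cloud(f)
save(f['img'][185:275,165:265],'c1.png',6)
```

```text
[-1.023  0.263  0.452  1.631 -0.119  1.276 -1.619]
shift [0.03 0.26 4.66] turn [0.   0.01 0.11] at [0.4607 0.3103 0.1994] t 1.7
```

View pics/c1.png

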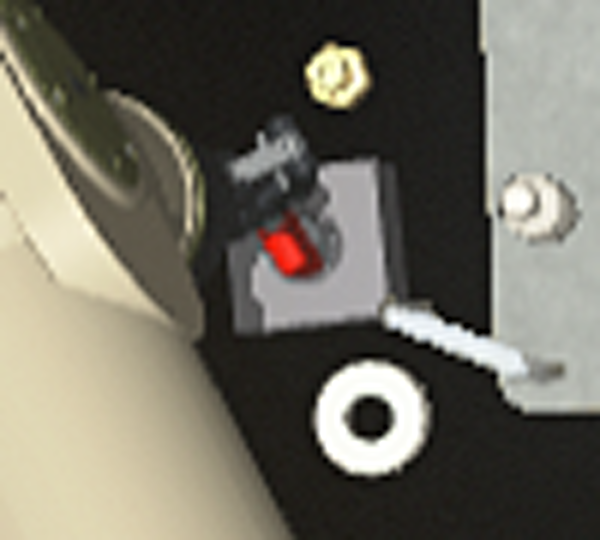

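The finger visible at (275,165) is beside the red key at (290,245), which agrees with the plan once parallax is allowed for. The pipe end at (395,310) is clear of the gripper. Next I'll correct by 6 mm and descend.

Emit:
step_arm:
  motion:
    - [[0.03, 0.26, 0], [0, 0, 0.1], 50]
    - [[0.03, 0.26, 0.7], [0, 0, 0.1], 50]
    - [[0.03, 0.26, 1.5], [0, 0, 0.1], 50]
    - [[0.03, 0.26, 2.4], [0, 0, 0.1], 50]
    - [[0.03, 0.26, 3.2], [0, 0, 0.1], 50]
    - [[0.03, 0.26, 4], [0, 0, 0.1], 50]
    - [[0.03, 0.26, 4.4], [0, 0, 0.1], 50]
    - [[0.03, 0.26, 4.6], [0, 0, 0.1], 50]

```text
clock: 2.55
eef_pos: [0.4648, 0.3046, 0.0843]
tcp_rot: [0.97, 0.244, -0.001, 0.0]
wrist_force: [0.3, 0.1, 1.0]
opening: 0.0429
grip_force: 0.0
```

Emit:
step_arm:
  motion:
    - [[0, 0, 0], [0, 0, 0], 50]
    - [[0, 0, 0], [0, 0, 0], 50]

```text
clock: 2.75
eef_pos: [0.4654, 0.3054, 0.0859]
tcp_rot: [0.97, 0.244, 0.001, -0.0]
wrist_force: [-0.3, -0.3, 1.0]
opening: 0.0427
grip_force: 0.0
```

Run:
```python
from h import *
move([.4643,.3050,.083],28); print(r.read_state()['wrist_force'])
```

```text
shift [-0.05 -0.01  0.12] turn [-0.   -0.01  0.04] at [0.4654 0.3054 0.0859] t 2.75
[-0.32414634 -0.26393953  1.01767722]
```

Well placed, so I'll close on the handle.

Emit:
step_arm:
  motion:
    - [[-0.05, 0, 0.1], [0, 0, 0], 40]
    - [[-0.05, 0, 0.1], [0, 0, 0], 25]
    - [[-0.05, 0, 0.1], [0, 0, 0], 5]
    - [[-0.05, 0, 0.1], [0, 0, 0], 5]
    - [[-0.05, 0, 0.1], [0, 0, 0], 5]
    - [[-0.05, 0, 0.1], [0, 0, 0], 5]
    - [[-0.05, 0, 0.1], [0, 0, 0], 5]
    - [[-0.05, 0, 0.1], [0, 0, 0], 5]

```text
clock: 3.55
eef_pos: [0.4639, 0.3047, 0.0828]
tcp_rot: [0.97, 0.244, 0.0, -0.0]
wrist_force: [-0.5, -0.3, 6.2]
opening: 0.0132
grip_force: 58.6
```

Run:
```python
from h import *
s=r.read_state();print(s['wrist_force'],s['opening'],s['grip_force'],s['eef_pos']); move([.4643,.3050,.36],28)
```

```text
[-0.53058972 -0.31715623  6.2404146 ] 0.01323487507746927 58.64520192146301 [0.46389051 0.30472428 0.08283787]
shift [  0.02  -0.   -11.09] turn [-0.   -0.    0.04] at [0.4639 0.3047 0.0828] t 3.55
```

Emit:
step_arm:
  motion:
    - [[0, 0, -0.5], [0, 0, 0], 5]
    - [[0, 0, -1.2], [0, 0, 0], 5]
    - [[0, 0, -2.2], [0, 0, 0], 5]
    - [[0, 0, -3.5], [0, 0, 0], 5]
    - [[0, 0, -5.3], [0, 0, 0], 5]
    - [[0, 0, -7.2], [0, 0, 0], 5]
    - [[0, 0, -9], [0, 0, 0], 5]
    - [[0, 0, -10.8], [0, 0, 0], 5]

```text
clock: 4.35
eef_pos: [0.4634, 0.304, 0.355]
tcp_rot: [0.97, 0.243, 0.0, -0.0]
wrist_force: [1.0, 0.5, -1.5]
opening: 0.0135
grip_force: 58.4
```

Run:
```python
from h import *
s=r.read_state();print(s['wrist_force'],s['opening'],s['grip_force'],s['eef_pos'],s['joint_pos'].round(2)); move([.5975,-.3176,.36],-24.4)
```

```text
[ 1.04601702  0.52071831 -1.46848274] 0.013495740289600757 58.37884068489075 [0.46336608 0.30399379 0.3550137 ] [-1.02  0.21  0.48  1.35 -0.1   1.6  -1.64]
shift [-7.01 24.45 -0.2 ] turn [-0.   -0.    8.76] at [0.4634 0.304  0.355 ] t 4.35
```

Emit:
step_arm:
  motion:
    - [[-0.2, 0.7, -0.2], [0, 0, 0.3], 5]
    - [[-0.6, 2, -0.2], [0, 0, 0.8], 5]
    - [[-1, 3.5, -0.2], [0, 0, 1.3], 5]
    - [[-1.45, 5, -0.2], [0, 0, 1.8], 5]
    - [[-1.9, 6.5, -0.2], [0, 0, 2.3], 5]
    - [[-2.3, 8, -0.2], [0, 0, 2.8], 5]
    - [[-2.7, 9.5, -0.2], [0, 0, 3.4], 5]
    - [[-3.2, 11, -0.2], [0, 0, 4], 5]

```text
clock: 5.15
eef_pos: [0.5222, 0.0206, 0.3561]
tcp_rot: [0.999, 0.034, -0.001, 0.0]
wrist_force: [0.5, -0.5, -1.6]
opening: 0.0131
grip_force: 58.4
```

Run:
```python
from h import *
s=r.read_state();print(s['opening'],s['joint_pos'].round(2)); move([.5975,-.3176,.3],-24.4)
```

```text
0.013096476968568515 [-0.72  0.15  0.72  1.43 -0.1   1.6  -1.51]
shift [ 2.1  13.7   2.24] turn [0.01 0.02 4.71] at [0.5222 0.0206 0.3561] t 5.15
```

Emit:
step_arm:
  motion:
    - [[0.3, 1.8, 0], [0, 0, 0.6], 5]
    - [[0.6, 3.6, 0], [0, 0, 1.2], 5]
    - [[0.9, 5.4, 0], [0, 0, 1.9], 5]
    - [[1.2, 7.4, 0], [0, 0, 2.6], 5]
    - [[1.5, 9.5, 0], [0, 0, 3.3], 5]
    - [[1.8, 11.5, 0], [0, 0, 4], 5]
    - [[2, 13, 0.6], [0, 0, 4.6], 5]
    - [[2.1, 13.6, 1.5], [0, 0, 4.7], 5]

```text
clock: 5.95
eef_pos: [0.5968, -0.3188, 0.3186]
tcp_rot: [0.977, -0.214, -0.001, 0.002]
wrist_force: [-0.5, -0.4, -1.3]
opening: 0.0137
grip_force: 58.6
```

Emit:
step_arm:
  motion:
    - [[0, 0, 1], [0, 0, 0], 5]
    - [[0, 0, 2.3], [0, 0, 0], 5]
    - [[0, 0, 3.5], [0, 0, 0], 5]
    - [[0, 0, 4.5], [0, 0, 0], 5]
    - [[0, 0, 4.8], [0, 0, 0], 5]
    - [[0, 0, 4.8], [0, 0, 0], 5]
    - [[0, 0, 4.8], [0, 0, 0], 5]

```text
clock: 6.65
eef_pos: [0.6002, -0.3119, 0.2012]
tcp_rot: [0.978, -0.209, 0.0, 0.0]
wrist_force: [-0.3, -0.2, -0.2]
opening: 0.0129
grip_force: 58.6
```

Run:
```python
from h import *
s=r.read_state();print(s['opening'],s['joint_pos'].round(2)); move([.5975,-.3176,.16],-24.4)
f=grab('top');g=grab('scene')
o=np.zeros((560,780,3),np.uint8)
o[:,:390]=cv2.resize(f['img'][110:210,390:460],(390,560),interpolation=cv2.INTER_CUBIC)
o[:,390:]=cv2.resize(g['img'][110:222,355:433],(390,560),interpolation=cv2.INTER_CUBIC)
save(o,'c2.png')
```

```text
0.012901892758541813 [-0.08  0.63  0.85  1.28 -0.46  1.43 -1.26]
shift [-0.01  0.25  1.65] turn [ 0.01 -0.01  0.05] at [ 0.6002 -0.3119  0.2012] t 6.65
```

View pics/c2.png

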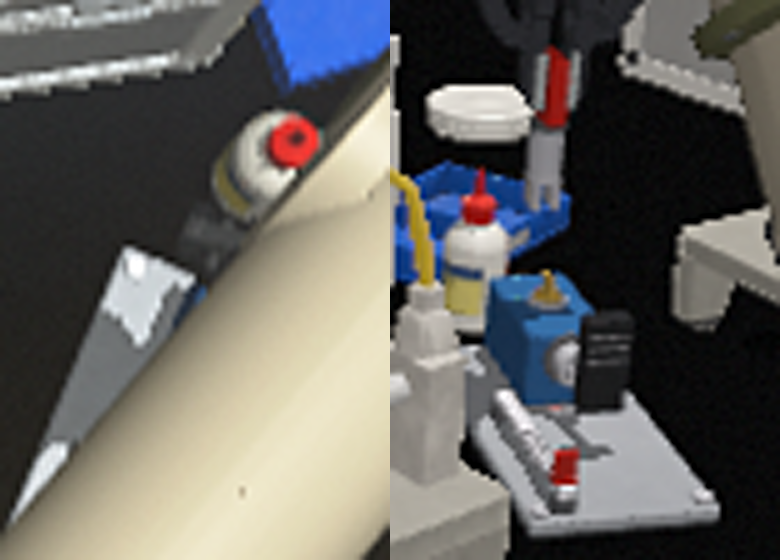

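The left crop is blocked by the arm. The right (scene) crop shows the key held with its prongs at (545,190), about above the brass blade at (547,287). The bottle at (475,260) stands clear behind. I'll go to a low hover and then compare key and blade in the same camera.

Emit:
step_arm:
  motion:
    - [[0, 0.25, 0], [0, 0, 0.05], 5]
    - [[0, 0.25, 0.5], [0, 0, 0.05], 5]
    - [[0, 0.25, 1], [0, 0, 0.05], 5]
    - [[0, 0.25, 1.35], [0, 0, 0.05], 5]
    - [[0, 0.25, 1.35], [0, 0, 0.05], 5]
    - [[0, 0.25, 1.35], [0, 0, 0.05], 5]
    - [[0, 0.25, 1.35], [0, 0, 0.05], 5]

```text
clock: 7.45
eef_pos: [0.5983, -0.3166, 0.1667]
tcp_rot: [0.978, -0.21, 0.0, 0.0]
wrist_force: [-1.0, -0.3, -1.0]
opening: 0.0128
grip_force: 58.6
```

Run:
```python
from h import *
s=r.read_state(); t=s['eef_pos']; move([.5975,-.3176,.15],-24.4)
th=np.radians(-24.4);ex=np.array([np.cos(th),np.sin(th)]);ey=np.array([-np.sin(th),np.cos(th)])
g=grab('scene');P=cloud(g);A=att(g['attitude']); print('cam right',A[:,0].round(3),'fwd',-A[:,2].round(3))
hsv=cv2.cvtColor(g['img'],cv2.COLOR_RGB2HSV);h,sa,v=[hsv[...,i].astype(int) for i in range(3)]
d=P[...,:2]-t[:2];near=np.hypot(d[...,0],d[...,1])<.05
def rep(n,m):
    vv,uu=np.nonzero(m); print(n,len(uu),'px',uu.mean().round(2),vv.mean().round(2),'uv range',uu.min(),uu.max(),vv.min(),vv.max(),'P',P[m].mean(0).round(4))
red=((h<6)|(h>174))&(sa>150)
rep('shaft',near&(P[...,2]>.1)&(P[...,2]<t[2]-.012)&~red)
rep('handle',near&red&(P[...,2]>.12))
brass=near&(h>15)&(h<32)&(sa>120)&(P[...,2]<.1)&(P[...,2]>.06); rep('brass',brass)
B=np.array([.5975,-.3176])
for z in(.072,.086): print('pred head',z,project(g,[*B,z]).round(2))
for z in(t[2]-.068,t[2]-.045,t[2]-.012): print('pred key',z.round(3),project(g,[*t[:2],z]).round(2))
c=g['img'][125:195,365:415]; save(c,'c3.png',8)
```

```text
shift [-0.01  0.05  0.67] turn [ 0.   -0.01  0.02] at [ 0.5983 -0.3166  0.1667] t 7.45
cam right [-0.555 -0.832  0.001] fwd [ 0.733 -0.489 -0.474]
shaft 99 px 386.29 153.4 uv range 383 390 146 161 P [ 0.5909 -0.3131  0.1277]
handle 62 px 388.42 138.05 uv range 385 391 130 145 P [ 0.5844 -0.3103  0.1827]
brass 13 px 385.85 167.62 uv range 384 388 164 169 P [ 0.5928 -0.3186  0.0754]
pred head 0.072 [[384.59 168.15]]
pred head 0.086 [[384.92 164.29]]
pred key 0.099 [[384.84 160.74]]
pred key 0.122 [[385.4  154.25]]
pred key 0.155 [[386.21 144.75]]
```

View pics/c3.png

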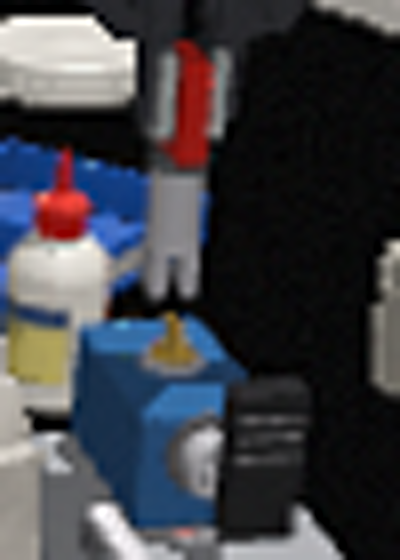

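Prong slot (174,290) sits right over the blade (174,318) in the crop. The residuals ask for about 1 mm more in tool +y, matching the pose correction. Descending onto the blade.

Emit:
step_arm:
  motion:
    - [[0, 0.05, 0.1], [0, 0, 0.02], 5]
    - [[0, 0.05, 0.2], [0, 0, 0.02], 5]
    - [[0, 0.05, 0.35], [0, 0, 0.02], 5]
    - [[0, 0.05, 0.45], [0, 0, 0.02], 5]
    - [[0, 0.05, 0.55], [0, 0, 0.02], 5]
    - [[0, 0.05, 0.65], [0, 0, 0.02], 5]
    - [[0, 0.05, 0.7], [0, 0, 0.02], 5]
    - [[0, 0.05, 0.7], [0, 0, 0.02], 5]

```text
clock: 8.3
eef_pos: [0.597, -0.3188, 0.1488]
tcp_rot: [0.977, -0.212, -0.0, 0.001]
wrist_force: [-1.6, -5.2, 0.1]
opening: 0.0131
grip_force: 58.7
```

Emit:
step_arm:
  motion:
    - [[0, 0.06, 0], [0, 0, 0], 5]
    - [[0, 0.06, 0.1], [0, 0, 0], 5]
    - [[0, 0.06, 0.2], [0, 0, 0], 5]
    - [[0, 0.06, 0.27], [0, 0, 0], 5]
    - [[0, 0.06, 0.27], [0, 0, 0], 5]
    - [[0, 0.06, 0.27], [0, 0, 0], 5]

```text
clock: 8.9
eef_pos: [0.5966, -0.3191, 0.1415]
tcp_rot: [0.977, -0.212, -0.0, 0.0]
wrist_force: [-1.3, -3.9, -2.7]
opening: 0.0134
grip_force: 58.4
```

Run:
```python
from h import *
move([.5975,-.3186,.141],-24.4); s=r.read_state(); print(s['wrist_force'],s['wrist_torque'])
```

```text
shift [ 0.02 -0.03  0.02] turn [ 0.    0.01 -0.  ] at [ 0.5966 -0.3191  0.1415] t 8.9
[-1.28531168 -3.94048175 -2.70825036] [-1.02421426  0.314463   -0.00388866]
```

The key is on the blade, about 12 mm deep. Turning anticlockwise now.

Emit:
step_arm:
  motion:
    - [[0, 0, 0], [0, 0, -0.8], 5]
    - [[0, 0, 0], [0, 0, -1.6], 5]
    - [[0, 0, 0], [0, 0, -2.4], 5]
    - [[0, 0, 0], [0, 0, -3.4], 5]
    - [[0, 0, 0], [0, 0, -4.4], 5]
    - [[0, 0, 0], [0, 0, -5.4], 5]
    - [[0, 0, 0], [0, 0, -6.4], 5]
    - [[0, 0, 0], [0, 0, -6.4], 5]

```text
clock: 9.7
eef_pos: [0.5958, -0.32, 0.1416]
tcp_rot: [0.992, 0.123, -0.001, 0.0]
wrist_force: [-2.0, -5.2, -3.0]
opening: 0.0133
grip_force: 58.4
```

Run:
```python
from h import *
move([.5975,-.3180,.141],-24.4+68.8+6); s=r.read_state(); print(s['wrist_force'],s['wrist_torque'],s['joint_pos'].round(2))
```

```text
shift [ 0.08 -0.06  0.02] turn [-0.    0.02 -6.05] at [ 0.5958 -0.32    0.1416] t 9.7
[-1.96084239 -5.20371546 -3.0363187 ] [-1.49209914  0.79219939 -0.06878248] [ 0.01  0.63  0.69  1.36 -0.4   1.3  -0.62]
```

Emit:
step_arm:
  motion:
    - [[-0.04, 0.03, 0], [0, 0, -1], 5]
    - [[-0.04, 0.03, 0], [0, 0, -2], 5]
    - [[-0.04, 0.03, 0], [0, 0, -3], 5]
    - [[-0.04, 0.03, 0], [0, 0, -4], 5]
    - [[-0.04, 0.03, 0], [0, 0, -5], 5]
    - [[-0.04, 0.03, 0], [0, 0, -5.8], 5]
    - [[-0.04, 0.03, 0], [0, 0, -6.4], 5]
    - [[-0.04, 0.03, 0], [0, 0, -6.8], 5]

```text
clock: 10.5
eef_pos: [0.5958, -0.3204, 0.1416]
tcp_rot: [0.887, 0.461, -0.0, -0.0]
wrist_force: [-1.2, -4.7, -2.9]
opening: 0.013
grip_force: 58.6
```

Run:
```python
from h import *
move([.5975,-.3180,.141],-24.4+68.8); s=r.read_state(); print(s['wrist_force'],s['wrist_torque'],s['joint_pos'].round(2))
```

```text
shift [0.12 0.   0.02] turn [-0.    0.01  1.75] at [ 0.5958 -0.3204  0.1416] t 10.5
[-1.21546678 -4.7490162  -2.92355941] [-1.22913251  0.17476996 -0.06797293] [ 0.1   0.59  0.54  1.35 -0.3   1.28  0.04]
```

Emit:
step_arm:
  motion:
    - [[0, 0, 0], [0, 0, -0.4], 5]
    - [[0, 0, 0], [0, 0, -0.8], 5]
    - [[0, 0, 0], [0, 0, -1.1], 5]
    - [[0, 0, 0], [0, 0, -1.1], 5]
    - [[0, 0, 0], [0, 0, -1.1], 5]

```text
clock: 11.0
eef_pos: [0.5958, -0.3203, 0.1416]
tcp_rot: [0.86, 0.51, -0.0, -0.0]
wrist_force: [-0.5, -4.9, -4.6]
opening: 0.0134
grip_force: 58.5
```

Run:
```python
from h import *
move([.5975,-.3180,.141],-24.4+68.8); s=r.read_state(); print(s['wrist_force'],s['wrist_torque'],s['joint_pos'].round(2))
```

```text
shift [0.11 0.02 0.02] turn [-0.    0.01  2.82] at [ 0.5958 -0.3203  0.1416] t 11.0
[-0.52745306 -4.86027194 -4.55695729] [-1.48919875  0.12189628 -0.01109414] [ 0.11  0.59  0.52  1.35 -0.29  1.28  0.14]
```

Emit:
step_arm:
  motion:
    - [[0, 0, 0], [0, 0, 0.8], 5]
    - [[0, 0, 0], [0, 0, 1.4], 5]
    - [[0, 0, 0], [0, 0, 1.4], 5]
    - [[0, 0, -0.3], [0, 0, 1.4], 5]
    - [[0, 0, -0.7], [0, 0, 1.4], 5]
    - [[0, 0, -1.4], [0, 0, 1.4], 5]
    - [[0, 0, -2.4], [0, 0, 1.4], 5]
    - [[0, 0, -2.4], [0, 0, 1.4], 5]

```text
clock: 11.8
eef_pos: [0.5977, -0.321, 0.2073]
tcp_rot: [0.895, 0.447, 0.002, 0.003]
wrist_force: [0.5, -0.7, -1.4]
opening: 0.0135
grip_force: 59.1
```

Run:
```python
from h import *
s=r.read_state();t=s['eef_pos'];print(t,s['wrist_force'],s['joint_pos'].round(2),R.from_quat(s['tcp_rot']).as_matrix().round(3).tolist())
g=grab('scene');P=cloud(g)
hsv=cv2.cvtColor(g['img'],cv2.COLOR_RGB2HSV);h,sa,v=[hsv[...,i].astype(int) for i in range(3)]
d=P[...,:2]-t[:2];near=np.hypot(d[...,0],d[...,1])<.05
def rep(n,m):
    vv,uu=np.nonzero(m); print(n,len(uu),'px',uu.mean().round(2),vv.mean().round(2),'uv range',uu.min(),uu.max(),vv.min(),vv.max(),'P',P[m].mean(0).round(4))
red=((h<6)|(h>174))&(sa>150)
rep('shaft',near&(P[...,2]>.12)&(P[...,2]<t[2]-.012)&~red)
for z in(t[2]-.068,t[2]-.045,t[2]-.012): print('pred key',z.round(3),project(g,[*t[:2],z]).round(2))
save(g['img'][105:185,360:420],'c4.png',8)
```

```text
[ 0.59771483 -0.32100261  0.20733932] [ 0.51023077 -0.68864578 -1.40511336] [ 0.09  0.55  0.56  1.27 -0.29  1.4  -0.01] [[0.601, 0.799, 0.006], [0.799, -0.601, -0.003], [0.002, 0.007, -1.0]]
shaft 103 px 388.32 141.0 uv range 385 392 133 149 P [ 0.5902 -0.3166  0.1698]
pred key 0.139 [[386.96 148.98]]
pred key 0.162 [[387.54 142.31]]
pred key 0.195 [[388.39 132.53]]
```

View pics/c4.png

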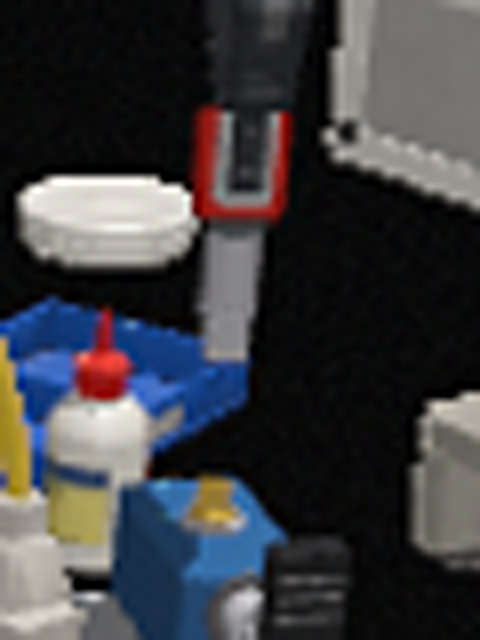

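The blade now shows broad at (213,495), swung about 70° from the rod's line. The key still sits squarely in the fingers with its end at (225,355). Next I'll go back to the stand by the high route.

Emit:
step_arm:
  motion:
    - [[0, 0, -1], [0, 0, 0], 5]
    - [[0, 0, -2.5], [0, 0, 0], 5]
    - [[0, 0, -4.2], [0, 0, 0], 5]
    - [[0, 0, -5.8], [0, 0, 0], 5]
    - [[0, 0, -6.2], [0, 0, 0], 5]
    - [[0, 0, -6.2], [0, 0, 0], 5]
    - [[0, 0, -6.2], [0, 0, 0], 5]

```text
clock: 12.55
eef_pos: [0.5959, -0.3197, 0.355]
tcp_rot: [0.895, 0.446, -0.001, -0.001]
wrist_force: [-0.6, -1.2, -1.4]
opening: 0.0133
grip_force: 59.1
```

Run:
```python
from h import *
move([.4642,.3050,.36],28)
f=grab('top'); np.set_printoptions(linewidth=200)
P=cloud(f);m=(abs(P[...,0]-.5975)<.03)&(abs(P[...,1]+.318)<.03)&(P[...,2]>.0765)&(P[...,2]<.095)
q=planepts(f,m,.084)
if len(q)>3: w,V=np.linalg.eigh(np.cov(q.T)); print(len(q),q.mean(0),'blade az',np.degrees(np.arctan2(V[1,1],V[0,1])),np.sqrt(w))
```

```text
shift [ 16.79 -19.25  -0.15] turn [-0.02  0.01  4.17] at [ 0.5959 -0.3197  0.355 ] t 12.55
13 [ 0.59785691 -0.31639548] blade az 104.59018624370549 [0.00474411 0.00534535]
```

Emit:
step_arm:
  motion:
    - [[0.6, -0.7, -0.1], [0, 0, 0.2], 5]
    - [[1.7, -1.9, -0.1], [0, 0, 0.5], 5]
    - [[2.8, -3.2, -0.1], [0, 0, 0.8], 5]
    - [[4, -4.6, -0.1], [0, 0, 1.1], 5]
    - [[5.2, -6, -0.1], [0, 0, 1.4], 5]
    - [[6.4, -7.3, -0.1], [0, 0, 1.7], 5]
    - [[7.6, -8.7, -0.1], [0, 0, 2], 5]
    - [[8.8, -10.1, -0.1], [0, 0, 2.3], 5]

```text
clock: 13.4
eef_pos: [0.5254, 0.0098, 0.3576]
tcp_rot: [0.942, 0.335, -0.002, -0.0]
wrist_force: [0.6, 0.1, -1.3]
opening: 0.0133
grip_force: 59.0
```

Run:
```python
from h import *
move([.4642,.3050,.36],28); print(r.read_state()['joint_pos'].round(2))
f=grab('top')
P=cloud(f);m=(abs(P[...,0]-.5975)<.03)&(abs(P[...,1]+.318)<.03)&(P[...,2]>.0765)&(P[...,2]<.095)
q=planepts(f,m,.084)
if len(q)>3: w,V=np.linalg.eigh(np.cov(q.T)); print(len(q),q.mean(0),'blade az',np.degrees(np.arctan2(V[1,1],V[0,1])),np.sqrt(w))
save(f['img'][145:185,405:455],'x.png',12)
```

```text
shift [  5.56 -10.7   -0.1 ] turn [-0.01  0.03  1.86] at [0.5254 0.0098 0.3576] t 13.4
[-0.51  0.14  0.49  1.42 -0.07  1.6  -0.9 ]
11 [ 0.59872968 -0.31741252] blade az 59.647060122337244 [0.00340547 0.00513429]
```

Emit:
step_arm:
  motion:
    - [[0.8, -1.5, 0], [0, 0, 0.3], 5]
    - [[1.6, -3.1, 0], [0, 0, 0.6], 5]
    - [[2.4, -4.7, 0], [0, 0, 0.9], 5]
    - [[3.2, -6.3, 0], [0, 0, 1.2], 5]
    - [[4, -7.8, 0], [0, 0, 1.4], 5]
    - [[4.7, -9.2, 0], [0, 0, 1.6], 5]
    - [[5.3, -10.2, 0], [0, 0, 1.86], 5]
    - [[5.5, -10.6, 0], [0, 0, 1.86], 5]

```text
clock: 14.25
eef_pos: [0.4638, 0.3035, 0.3568]
tcp_rot: [0.97, 0.245, -0.002, 0.0]
wrist_force: [-0.4, -0.2, -2.1]
opening: 0.0131
grip_force: 59.2
```

Emit:
step_arm:
  motion:
    - [[0, 0, 1.2], [0, 0, 0], 5]
    - [[0, 0, 2.6], [0, 0, 0], 5]
    - [[0, 0, 4.2], [0, 0, 0], 5]
    - [[0, 0, 5.4], [0, 0, 0], 5]
    - [[0, 0, 6], [0, 0, 0], 5]
    - [[0, 0, 6], [0, 0, 0], 5]
    - [[0, 0, 6], [0, 0, 0], 5]

```text
clock: 14.95
eef_pos: [0.4661, 0.2992, 0.2094]
tcp_rot: [0.97, 0.242, -0.0, 0.0]
wrist_force: [0.3, -0.6, -0.5]
opening: 0.013
grip_force: 59.3
```

Run:
```python
from h import *
move([.4642,.3050,.15],28); s=r.read_state();t=s['eef_pos']
g=grab('scene');P=cloud(g)
hsv=cv2.cvtColor(g['img'],cv2.COLOR_RGB2HSV);h,sa,v=[hsv[...,i].astype(int) for i in range(3)]
d=P[...,:2]-t[:2];near=np.hypot(d[...,0],d[...,1])<.05
red=((h<6)|(h>174))&(sa>150); m=near&(P[...,2]>.12)&(P[...,2]<t[2]-.012)&~red
vv,uu=np.nonzero(m)
for rw in sorted(set(vv))[::3]: print(rw,uu[vv==rw].min(),uu[vv==rw].max())
print('P',P[m].mean(0))
for z in(t[2]-.068,t[2]-.012): print('pred key',z.round(3),project(g,[*t[:2],z]).round(2))
print('pred hole',project(g,[.4645,.3055,.055]))
save(g['img'][160:310,165:275],'c5.png',4)
```

```text
shift [ 0.05 -0.24  2.37] turn [0.   0.01 0.  ] at [0.4661 0.2992 0.2094] t 14.95
199 224 225
202 216 225
205 216 226
208 217 226
211 217 227
214 217 227
217 217 228
220 218 224
P [0.45762031 0.30055623 0.16955584]
pred key 0.141 [[222.32 219.46]]
pred key 0.197 [[219.43 197.64]]
pred hole [[224.17283519 251.90134098]]
```

View pics/c5.png

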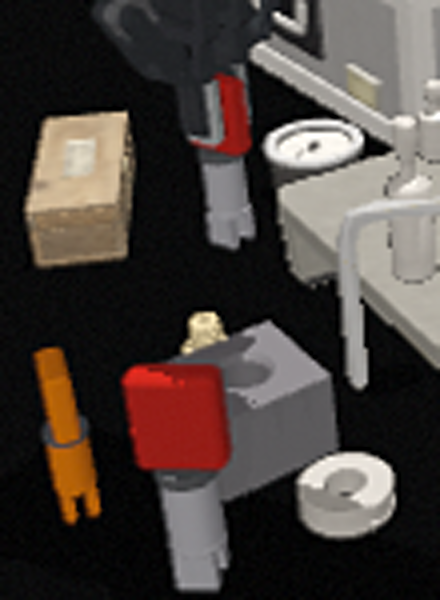

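The key hangs upright with its prongs at crop (228,235). The empty hole is at about (247,374), partly behind the big red decoy. I'll measure the hole mouth from depth before lowering.

Run:
```python
from h import *
g=load('scene');f=grab('top')
for n,c in(('scene',g),('top',f)):
    P=cloud(c);H,W=P.shape[:2]
    q=planepts(c,np.ones((H,W),bool),.055).reshape(H,W,2)
    near=np.hypot(q[...,0]-.4645,q[...,1]-.3055)<.025
    for lo in(.052,.050):
        m=near&(P[...,2]<lo)
        if m.sum()>3:
            p=q[m]*1000; print(n,lo,m.sum(),'of',near.sum(),'mean',p.mean(0).round(1),'circle',[np.round(a,1) for a in cv2.minEnclosingCircle(p.astype(np.float32))],'hidden',(near&(P[...,2]>.06)).sum())
    m=(np.hypot(q[...,0]-.4645,q[...,1]-.3055)<.065)&(abs(P[...,2]-.0555)<.003)
    print(n,'stand',cv2.minAreaRect((q[m]*1000).astype(np.float32)))
```

```text
scene 0.052 71 of 207 mean [458.  303.7] circle [array([458. , 303.6]), np.float64(15.5)] hidden 43
scene 0.05 60 of 207 mean [456.6 304.5] circle [array([457.4, 304.5]), np.float64(14.0)] hidden 43
scene stand ((460.2510681152344, 300.17913818359375), (78.77784729003906, 68.8420181274414), 6.052881240844727)
top 0.052 79 of 230 mean [463.9 304.9] circle [array([464.9, 305. ]), np.float64(23.2)] hidden 50
top 0.05 74 of 230 mean [463.7 305.6] circle [array([464.9, 310.7]), np.float64(18.4)] hidden 50
top stand ((464.548828125, 306.0755615234375), (75.15357208251953, 75.1667709350586), 6.117699146270752)
```

Emit:
step_arm:
  motion:
    - [[0.05, -0.24, 0], [0, 0, 0], 5]
    - [[0.05, -0.24, 0.8], [0, 0, 0], 5]
    - [[0.05, -0.24, 1.8], [0, 0, 0], 5]
    - [[0.05, -0.24, 2.7], [0, 0, 0], 5]
    - [[0.05, -0.24, 3.05], [0, 0, 0], 5]
    - [[0.05, -0.24, 3.05], [0, 0, 0], 5]
    - [[0.05, -0.24, 3.05], [0, 0, 0], 5]

```text
clock: 15.75
eef_pos: [0.4649, 0.3064, 0.1345]
tcp_rot: [0.97, 0.242, 0.001, -0.0]
wrist_force: [0.4, 0.2, -0.3]
opening: 0.013
grip_force: 59.3
```

Run:
```python
from h import *
move([.4642,.3052,.083],28)
```

```text
shift [-0.05  0.03  2.06] turn [-0.   -0.01  0.01] at [0.4649 0.3064 0.1345] t 15.75
```

Emit:
step_arm:
  motion:
    - [[-0.05, 0.03, 0.2], [0, 0, 0], 5]
    - [[-0.05, 0.03, 0.4], [0, 0, 0], 5]
    - [[-0.05, 0.03, 0.6], [0, 0, 0], 5]
    - [[-0.05, 0.03, 0.8], [0, 0, 0], 5]
    - [[-0.05, 0.03, 1], [0, 0, 0], 5]
    - [[-0.05, 0.03, 1], [0, 0, 0], 5]

```text
clock: 16.35
eef_pos: [0.463, 0.3043, 0.1073]
tcp_rot: [0.97, 0.242, -0.001, 0.0]
wrist_force: [-1.0, -0.7, -1.4]
opening: 0.0131
grip_force: 59.3
```

Emit:
step_arm:
  motion:
    - [[0, 0, 0.25], [0, 0, 0], 5]
    - [[0, 0, 0.5], [0, 0, 0], 5]
    - [[0, 0, 0.75], [0, 0, 0], 5]
    - [[0, 0, 0.9], [0, 0, 0], 5]
    - [[0, 0, 0.9], [0, 0, 0], 5]
    - [[0, 0, 0.9], [0, 0, 0], 5]

```text
clock: 16.95
eef_pos: [0.4636, 0.3046, 0.0858]
tcp_rot: [0.97, 0.242, -0.0, 0.0]
wrist_force: [1.0, -0.4, -1.8]
opening: 0.0132
grip_force: 59.3
```

Emit:
step_arm:
  motion:
    - [[0, 0, 0.08], [0, 0, 0], 5]
    - [[0, 0, 0.08], [0, 0, 0], 5]
    - [[0, 0, 0.08], [0, 0, 0], 25]
    - [[0, 0, 0.08], [0, 0, 0], 45]
    - [[0, 0, 0.08], [0, 0, 0], 50]
    - [[0, 0, 0.08], [0, 0, 0], 50]
    - [[0, 0, 0.08], [0, 0, 0], 50]
    - [[0, 0, 0.08], [0, 0, 0], 50]

```text
clock: 17.75
eef_pos: [0.4636, 0.3046, 0.0838]
tcp_rot: [0.97, 0.242, 0.0, -0.0]
wrist_force: [-0.2, -1.0, 0.4]
opening: 0.0429
grip_force: 0.0
```

Emit:
step_arm:
  motion:
    - [[0, 0, -0.5], [0, 0, 0], 50]
    - [[0, 0, -1.3], [0, 0, 0], 50]
    - [[0, 0, -2.5], [0, 0, 0], 50]
    - [[0, 0, -4], [0, 0, 0], 50]
    - [[0, 0, -6], [0, 0, 0], 50]
    - [[0, 0, -8], [0, 0, 0], 50]
    - [[0, 0, -10], [0, 0, 0], 50]
    - [[0, 0, -11], [0, 0, 0], 50]

```text
clock: 18.55
eef_pos: [0.4642, 0.3046, 0.3651]
tcp_rot: [0.97, 0.242, 0.003, -0.002]
wrist_force: [1.2, -0.7, -0.1]
opening: 0.0426
grip_force: 0.0
```

Run:
```python
from h import *
g=grab('scene');f=grab('top')
for n,c in(('scene',g),('top',f)):
    P=cloud(c);hsv=cv2.cvtColor(c['img'],cv2.COLOR_RGB2HSV);h,s,v=[hsv[...,i].astype(int) for i in range(3)]
    red=((h<6)|(h>174))&(s>150)
    m=red&(np.hypot(P[...,0]-.464,P[...,1]-.305)<.04)&(P[...,2]>.06)
    q=P[m]; print(n,m.sum(),q.mean(0).round(4),'ztop',q[:,2].max().round(4),np.percentile(q[:,2],50).round(4))
# target grip pose: az of rod -24.4, tool y along rod -> tool x az 65.6 or -114.4
print(r.read_state()['joint_pos'].round(2))
move([.4972,-.2722,.36],65.6); move([.4972,-.2722,.36],-114.4)
```

```text
scene 246 [0.456  0.3056 0.1012] ztop 0.1201 0.1017
top 82 [0.4636 0.3035 0.1139] ztop 0.1245 0.1166
[-0.87  0.2   0.28  1.32 -0.06  1.62 -1.67]
shift [-9.7  20.99  0.07] turn [ 0.01 -0.09 -6.26] at [0.4647 0.305  0.3647] t 18.65
shift [-9.7  20.99  0.07] turn [-1.100e-01 -2.000e-02  2.374e+01] at [0.4647 0.305  0.3647] t 18.65
```

The key is seated at the same height as before, so now to the grip.

Emit:
step_arm:
  motion:
    - [[-0.3, 0.7, 0], [0, 0, -0.3], 50]
    - [[-0.9, 2, 0], [0, 0, -0.8], 50]
    - [[-1.6, 3.5, 0], [0, 0, -1.2], 45]
    - [[-2.3, 5, 0], [0, 0, -1.6], 42]
    - [[-3, 6.5, 0], [0, 0, -2], 42]
    - [[-3.7, 8, 0], [0, 0, -2.4], 42]
    - [[-4.4, 9.5, 0], [0, 0, -2.8], 42]
    - [[-5.1, 11, 0], [0, 0, -3.2], 42]

```text
clock: 19.45
eef_pos: [0.4796, 0.0001, 0.3586]
tcp_rot: [0.916, 0.401, -0.0, -0.0]
wrist_force: [0.5, 0.8, 0.5]
opening: 0.0359
grip_force: 0.0
```

Run:
```python
from h import *
print(r.read_state()['joint_pos'].round(2));move([.4972,-.2722,.36],65.6)
```

```text
[-0.55  0.02  0.5   1.53 -0.01  1.59 -0.8 ]
shift [-7.53  7.9  -0.06] turn [-0.01  0.   -3.05] at [4.796e-01 1.000e-04 3.586e-01] t 19.45
```

Emit:
step_arm:
  motion:
    - [[-1, 1.1, 0], [0, 0, -0.4], 42]
    - [[-2, 2.2, 0], [0, 0, -0.8], 42]
    - [[-3.1, 3.3, 0], [0, 0, -1.3], 42]
    - [[-4.2, 4.5, 0], [0, 0, -1.8], 42]
    - [[-5.3, 5.6, 0], [0, 0, -2.3], 42]
    - [[-6.3, 6.6, 0], [0, 0, -2.8], 42]
    - [[-7.2, 7.5, 0], [0, 0, -3.05], 42]
    - [[-7.4, 7.7, 0], [0, 0, -3.05], 42]

```text
clock: 20.25
eef_pos: [0.4941, -0.2686, 0.3583]
tcp_rot: [0.842, 0.539, -0.001, 0.0]
wrist_force: [-0.4, 0.2, -0.9]
opening: 0.0361
grip_force: 0.0
```

Emit:
step_arm:
  motion:
    - [[0, 0, 1.4], [0, 0, 0], 42]
    - [[0, 0, 3], [0, 0, 0], 42]
    - [[0, 0, 5], [0, 0, 0], 42]
    - [[0, 0, 6.6], [0, 0, 0], 42]
    - [[0, 0, 7.2], [0, 0, 0], 42]
    - [[0, 0, 7.2], [0, 0, 0], 42]
    - [[0, 0, 7.2], [0, 0, 0], 42]

```text
clock: 20.95
eef_pos: [0.4962, -0.2642, 0.1795]
tcp_rot: [0.841, 0.541, 0.0, 0.0]
wrist_force: [-0.3, -0.8, 1.0]
opening: 0.036
grip_force: 0.0
```

Run:
```python
from h import *
s=r.read_state();print(s['joint_pos'].round(2),s['eef_pos'],s['opening']);move([.4972,-.2722,.075],65.6)
g=grab('scene'); save(g['img'][110:230,345:445],'c6.png',5)
```

```text
[-0.13  0.33  0.7   1.65 -0.22  1.25  0.19] [ 0.49622773 -0.26415413  0.17945766] 0.03599562658223741
shift [-0.28  0.17  4.18] turn [ 0.   -0.   -0.01] at [ 0.4962 -0.2642  0.1795] t 20.95
```

View pics/c6.png

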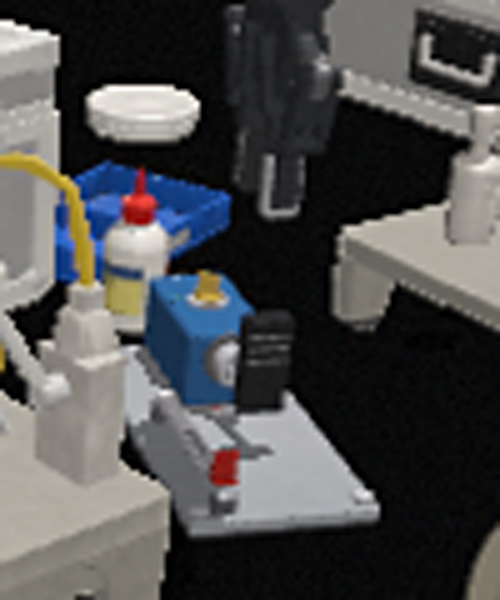

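The fingers at (280,200) are above the black grip (267,360), and the red tab is at (225,467). I'll correct the offset and descend.

Emit:
step_arm:
  motion:
    - [[-0.28, 0.17, 0], [0, 0, 0], 42]
    - [[-0.28, 0.17, 0.3], [0, 0, 0], 42]
    - [[-0.28, 0.17, 1], [0, 0, 0], 42]
    - [[-0.28, 0.17, 1.8], [0, 0, 0], 42]
    - [[-0.28, 0.17, 2.4], [0, 0, 0], 42]
    - [[-0.28, 0.17, 2.6], [0, 0, 0], 42]
    - [[-0.28, 0.17, 2.6], [0, 0, 0], 42]

```text
clock: 21.7
eef_pos: [0.4966, -0.2727, 0.1132]
tcp_rot: [0.841, 0.541, -0.0, -0.0]
wrist_force: [0.4, 0.8, 0.4]
opening: 0.0358
grip_force: 0.0
```

Run:
```python
from h import *
s=r.read_state();print(s['wrist_force']);move([.4972,-.2722,.075],65.6)
```

```text
[0.36847505 0.75163437 0.35108006]
shift [0.03 0.02 1.53] turn [-0.01  0.   -0.01] at [ 0.4966 -0.2727  0.1132] t 21.7
```

Emit:
step_arm:
  motion:
    - [[0.03, 0.02, 0.4], [0, 0, 0], 42]
    - [[0.03, 0.02, 0.9], [0, 0, 0], 42]
    - [[0.03, 0.02, 1.4], [0, 0, 0], 42]
    - [[0.03, 0.02, 1.5], [0, 0, 0], 42]
    - [[0.03, 0.02, 1.5], [0, 0, 0], 42]

```text
clock: 22.2
eef_pos: [0.4972, -0.2721, 0.0754]
tcp_rot: [0.841, 0.541, -0.001, -0.001]
wrist_force: [0.1, 0.3, 0.3]
opening: 0.0363
grip_force: 0.0
```

Emit:
step_arm:
  motion:
    - [[0, 0, 0], [0, 0, 0], 30]
    - [[0, 0, 0], [0, 0, 0], 20]
    - [[0, 0, 0], [0, 0, 0], 8]
    - [[0, 0, 0], [0, 0, 0], 8]
    - [[0, 0, 0], [0, 0, 0], 8]
    - [[0, 0, 0], [0, 0, 0], 8]

```text
clock: 22.8
eef_pos: [0.4972, -0.2722, 0.0769]
tcp_rot: [0.841, 0.541, -0.0, -0.0]
wrist_force: [-4.2, 2.7, 5.4]
opening: 0.0151
grip_force: 58.8
```

Run:
```python
from h import *
s=r.read_state();print(s['wrist_force'],s['eef_pos'],R.from_quat(s['tcp_rot']).as_matrix().round(3).tolist())
f=grab('top');g=grab('scene')
ex=np.array([.9107,-.4131]);ey=np.array([.4131,.9107])
for n,c in(('top',f),('scene',g)):
    P=cloud(c);hsv=cv2.cvtColor(c['img'],cv2.COLOR_RGB2HSV);h,sa,v=[hsv[...,i].astype(int) for i in range(3)]
    m=((h<6)|(h>174))&(sa>130)&(np.hypot(P[...,0]-.4515,P[...,1]+.2024)<.03)&(P[...,2]>.03)
    q=P[m];print(n,m.sum(),q.mean(0).round(4),'top face',planepts(c,m&(P[...,2]>.048),.051).mean(0).round(4))
```

```text
[-4.22468563  2.73542291  5.4284727 ] [ 0.4972258  -0.27215216  0.07692082] [[0.414, 0.91, -0.0], [0.91, -0.414, 0.001], [0.0, -0.001, -1.0]]
top 18 [ 0.4501 -0.2027  0.0439] top face [ 0.4511 -0.2042]
scene 34 [ 0.4462 -0.204   0.0415] top face [ 0.4457 -0.2029]
```

The grip is held. Drawing out about 70 mm along tool -y.

Emit:
step_arm:
  motion:
    - [[0, -0.2, 0], [0, 0, 0], 8]
    - [[0, -0.5, 0], [0, 0, 0], 8]
    - [[0, -0.9, 0], [0, 0, 0], 8]
    - [[0, -1.4, 0], [0, 0, 0], 8]
    - [[0, -1.9, 0], [0, 0, 0], 8]
    - [[0, -2.4, 0], [0, 0, 0], 8]
    - [[0, -2.7, 0], [0, 0, 0], 8]
    - [[0, -2.7, 0], [0, 0, 0], 8]

```text
clock: 23.7
eef_pos: [0.4373, -0.245, 0.077]
tcp_rot: [0.841, 0.541, 0.001, 0.002]
wrist_force: [8.6, -5.5, -8.7]
opening: 0.0153
grip_force: 58.6
```

Emit:
step_arm:
  motion:
    - [[0, 0, 0], [0, 0, 0], 8]
    - [[0, 0, 0], [0, 0, 0], 8]
    - [[0, 0, 0], [0, 0, 0], 8]

```text
clock: 24.0
eef_pos: [0.4381, -0.2453, 0.077]
tcp_rot: [0.841, 0.541, 0.001, 0.002]
wrist_force: [9.1, -5.4, -8.1]
opening: 0.0152
grip_force: 58.8
```

Run:
```python
from h import *
s=r.read_state();d=s['eef_pos']-[.4972,-.2722,.0769];print(s['wrist_force'],s['eef_pos'],'drawn',-d[:2]@[.9107,-.4131],'lat',d[:2]@[.4131,.9107],s['grip_force'],s['opening'])
f=grab('top');g=grab('scene');c=load('top')
o=np.zeros((600,800,3),np.uint8)
o[:,:400]=cv2.resize(f['img'][200:260,375:415],(400,600),interpolation=cv2.INTER_CUBIC)
o[:,400:]=cv2.resize(g['img'][165:225,370:410],(400,600),interpolation=cv2.INTER_CUBIC)
save(o,'c7.png')
```

```text
[ 9.14610036 -5.35318854 -8.10495987] [ 0.43806089 -0.24533056  0.07699709] drawn 0.06495775645367861 lat 3.9631025337910956e-05 58.779391050338745 0.015213277334433423
```

View pics/c7.png

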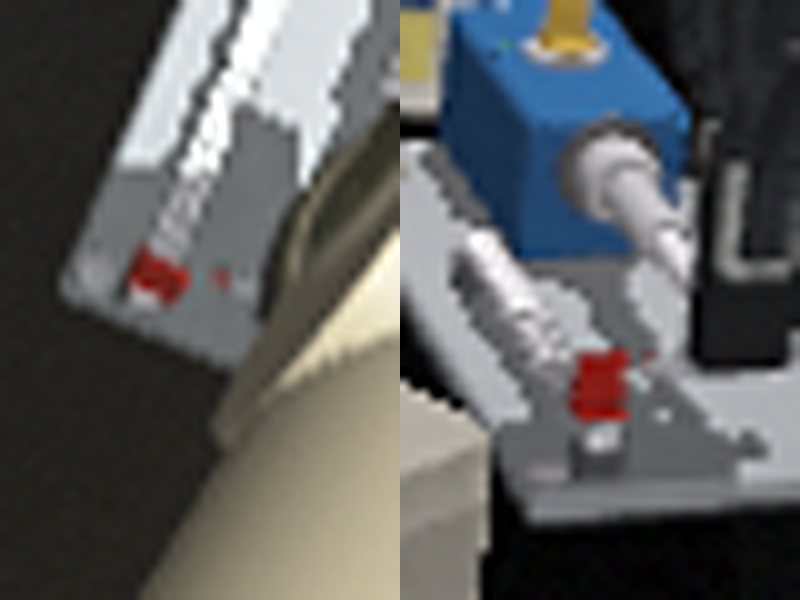

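The pointer's red line shows at (222,278) in the left crop, and the tab is at (158,273). The lock is open and the rod is out about 65 mm. I'll compute the remaining distance.

Run:
```python
from h import *
ex=np.array([.9107,-.4131]);ey=np.array([.4131,.9107]);G=np.array([.4972,-.2722])
for n,near in(('top',None),('scene',None)):
    c=load(n);P=cloud(c);hsv=cv2.cvtColor(c['img'],cv2.COLOR_RGB2HSV);h,sa,v=[hsv[...,i].astype(int) for i in range(3)]
    H,W=h.shape;q=planepts(c,np.ones((H,W),bool),.041).reshape(H,W,2)
    lx=(q-G)@ex-.055;ly=(q-G)@ey
    sr=np.clip(c['img'][...,0].astype(float)-c['img'][...,1:].max(-1),0,None)
    m=(sr>20)&(abs(lx+.12)<.03)&(ly>.012)&(ly<.033);w=sr[m]
    if m.any(): print(n,'pointer px',m.sum(),'lx',(lx[m]@w/w.sum()).round(4),'ly',(ly[m]@w/w.sum()).round(4))
    for z in(.051,.042):
        q2=planepts(c,np.ones((H,W),bool),z).reshape(H,W,2);lx2=(q2-G)@ex-.055;ly2=(q2-G)@ey
        m=(sr>50)&(abs(lx2+.125)<.03)&(abs(ly2-.045)<.015)
        if z==.051: m&=P[...,2]>.047
        w=sr[m]; 
        if m.any(): print(n,'tab z',z,m.sum(),'lx',(lx2[m]@w/w.sum()).round(4),lx2[m].min().round(4),lx2[m].max().round(4),'ly',(ly2[m]@w/w.sum()).round(4))
```

```text
top pointer px 4 lx -0.1198 ly 0.0267
top tab z 0.051 8 lx -0.1253 -0.1273 -0.1235 ly 0.0432
top tab z 0.042 18 lx -0.1265 -0.1315 -0.1222 ly 0.0434
scene pointer px 6 lx -0.115 ly 0.0296
scene tab z 0.051 10 lx -0.1325 -0.1395 -0.1275 ly 0.0425
scene tab z 0.042 34 lx -0.1319 -0.1492 -0.1113 ly 0.042
```

Emit:
step_arm:
  motion:
    - [[0, -0.1, 0], [0, 0, 0], 8]
    - [[0, -0.2, 0], [0, 0, 0], 8]
    - [[0, -0.24, 0], [0, 0, 0], 8]
    - [[0, -0.24, 0], [0, 0, 0], 8]
    - [[0, -0.24, 0], [0, 0, 0], 8]
    - [[0, -0.24, 0], [0, 0, 0], 8]

```text
clock: 24.7
eef_pos: [0.4328, -0.2429, 0.077]
tcp_rot: [0.841, 0.541, 0.001, 0.003]
wrist_force: [9.1, -5.6, -8.6]
opening: 0.0147
grip_force: 58.9
```

Run:
```python
from h import *
s=r.read_state();d=s['eef_pos']-[.4972,-.2722,.0769];print(s['wrist_force'],'drawn',-d[:2]@[.9107,-.4131],'lat',d[:2]@[.4131,.9107],s['grip_force'],s['clock'])
c=grab('top')
ex=np.array([.9107,-.4131]);ey=np.array([.4131,.9107]);G=np.array([.4972,-.2722])
sr=np.clip(c['img'][...,0].astype(float)-c['img'][...,1:].max(-1),0,None);H,W=sr.shape;P=cloud(c)
for n,z,a,b in(('ptr',.041,.012,.033),('tab',.051,.033,.058)):
    q=planepts(c,np.ones((H,W),bool),z).reshape(H,W,2);lx=(q-G)@ex-.055;ly=(q-G)@ey
    m=(sr>(20 if n=='ptr' else 50))&(abs(lx+.125)<.03)&(ly>a)&(ly<b)
    if n=='tab': m&=P[...,2]>.047
    w=sr[m]; print(n,m.sum(),(lx[m]@w/w.sum()).round(4))
m=(sr>80)&(np.hypot(P[...,0]-.464,P[...,1]-.305)<.04)&(P[...,2]>.06);print('key',P[m].mean(0).round(4),P[m][:,2].max().round(3))
m=(abs(P[...,0]-.5975)<.03)&(abs(P[...,1]+.318)<.03)&(P[...,2]>.0765)&(P[...,2]<.095);q=planepts(c,m,.084)
if len(q)>3: w,V=np.linalg.eigh(np.cov(q.T)); print(len(q),'blade az',np.degrees(np.arctan2(V[1,1],V[0,1])))
save(c['img'],'t9.png',1.25)
```

```text
[ 9.08621137 -5.55618173 -8.64748296] drawn 0.07077786220193395 lat 6.846980515060022e-05 58.8646137714386 24.7
ptr 4 -0.1256
tab 9 -0.1251
key [0.4635 0.3053 0.1185] 0.126
16 blade az 57.7389709638152
```

View pics/t9.png

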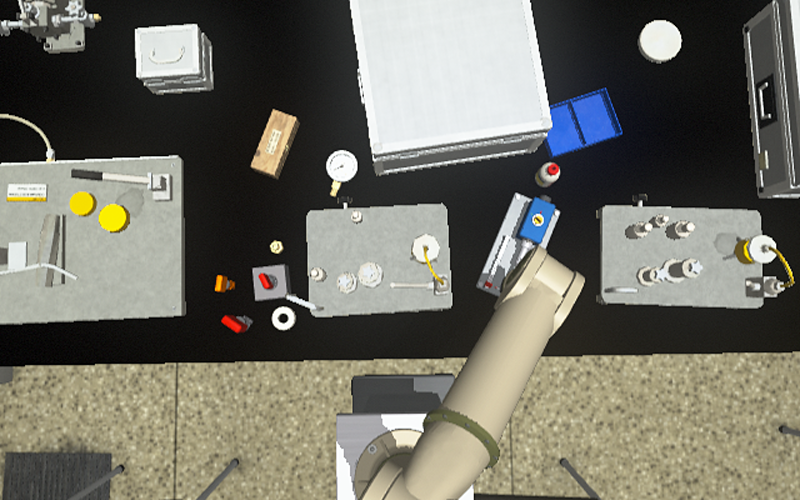

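The pointer (-125.6 mm) and tab (-125.1 mm) line up within about 1 mm. The top view shows the key in its stand at (267,281), and the bottle (548,173), gauge, adaptor and ring have not moved. I'll hold, then hand in.

Emit:
step_arm:
  motion:
    - [[0, 0, 0], [0, 0, 0], 8]
    - [[0, 0, 0], [0, 0, 0], 8]
    - [[0, 0, 0], [0, 0, 0], 8]
    - [[0, 0, 0], [0, 0, 0], 8]
    - [[0, 0, 0], [0, 0, 0], 8]
    - [[0, 0, 0], [0, 0, 0], 8]
    - [[0, 0, 0], [0, 0, 0], 8]
    - [[0, 0, 0], [0, 0, 0], 8]

```text
clock: 25.55
eef_pos: [0.4328, -0.2429, 0.077]
tcp_rot: [0.841, 0.541, 0.001, 0.003]
wrist_force: [9.6, -5.9, -8.7]
opening: 0.0148
grip_force: 58.9
```

```bash
python3 -c "
from h import *
print(r.read_state()['eef_pos'],r.finish_job())"
```

```text
the job is handed in; nothing more can be done
[ 0.43275969 -0.24290893  0.07700854] None
```

The job is handed in, with no verdict returned: the lock screw was turned with the key by about 1.2 rad or slightly more on camera, the key is back in its stand, and the grip is held with its pointer about 0.5 mm from the red mark.

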